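# Clamp the bookend to the desk

### The job

Slide the bookend's steel foot into the mouth of the desk clamp until its end is fully home against the stop, straight and flat on the clamp's base, and let go. Then turn the knurled thumbscrew clockwise until its rubber foot seats on the steel and the resistance clearly rises, so that the bookend is held snugly; stop there, because overtightening crushes the rubber, and take the hand away. Leave the mouse, the mug and the notebook alone.

Things in the scene. Friction and masses are not known exactly. Their poses are not given: they have to be found in the camera images.
- clamp: Desk clamp screwed to the desk, does not move. Origin: on the desk, straight below the thumbscrew; z up; x points INTO the mouth (the foot is slid in along +x). Its flat base plate, top 16 mm above the desk, runs from x = -110 to +45 mm and is 84 mm wide; on it a grey bridge with the thumbscrew on top, and behind the bridge a stop block.
- mouth (a point): Middle of the bottom of the clamp's mouth, at (-20, 0, 16) mm in the clamp's frame, on the base plate at the front of the bridge. The bridge (x = -20 to +20 mm, 63 mm wide over all) leaves a channel 35 mm wide between two cheeks; its underside is 33 mm and its top 45 mm above the desk.
- stop (a point): Middle of the lower edge of the stop block's face, at (30, 0, 16) mm in the clamp's frame: where the end of the bookend's foot must come. The block is 12 mm tall.
- thumbscrew: Knurled steel thumbscrew, vertical axis, on top of the clamp. Origin: centre of its round head (29 mm diameter, 24 mm tall), 80 mm above the desk at the start. Clockwise seen from above lowers it by 2.4 mm per rad; it stays where left. Free turning takes about 0.15 N m. Seated, the clamping force grows about 55 N per rad and the torque clearly: +0.25 N m moving, +0.10 at rest, at 40 N.
- seat (a point): Point fixed to the clamp on the screw's axis, 22 mm above the desk: top of the bookend's foot when home. The screw's domed rubber foot (20 mm diameter) starts 3.5 to 8 mm above it; how much differs each time and cannot be told from the head's height: 1.5 to 3.4 rad of free turning, several grasps. 15 to 60 N clamping force is snug. The head twists 0.5 rad per N m on its shank.
- bookend: Loose L-shaped bookend, 0.28 to 0.46 kg, standing on the desk. Origin: underside, middle of the upright; z up; x along its foot. Upright: wooden board 10 mm thick (x), 70 mm wide (y), 110 mm tall. Foot: flat steel strip 30 mm wide, 6 mm thick, flat on the ground, from the upright to x = +120 mm. When home its origin is at (-90, 0, 16) mm in the clamp's frame.
- toe (a point): Middle of the lower edge of the far end of the bookend's foot, 120 mm from its origin along its x.
- mouse: Bystander: yellow computer mouse, 100 x 60 x 33 mm. Origin at its underside. Leave alone.
- mug: Bystander: white mug, 80 mm wide, 95 mm tall, handle on its y side. Origin under its centre. Leave alone.
- notebook: Bystander: black notebook lying flat, 214 x 154 x 19 mm. Origin under its centre. Leave alone.
Mind the look-alikes: they are no part of the job. Leave any pink or purple look-alike of the bookend alone.

How it is judged:
On the way, in this order (a step that is already met when the one before it is completed fails the run):
1. the bookend's foot lies home against the stop, straight and flat, and the bookend is let go (distance between toe and stop below 0.006 m and x of toe in the frame of clamp above 0.0265 m and angle between the x axis of bookend and the x axis of clamp, either way round below 0.12 rad and angle between bookend's own z axis and vertical below 0.08 rad and contact force between the fingers and bookend below 0.1 N and linear speed of bookend below 0.02 m/s), for 0.2 s.
2. the thumbscrew presses on the foot with at least 15 N (contact force between thumbscrew and bookend above 15 N), for 0.2 s.
At the end, for the whole second after the job is handed in: The bookend's toe is within 6 mm of the stop point and within 3.5 mm of the stop face, in line with the clamp within 0.12 rad, upright within 0.08 rad, at rest, and the thumbscrew clamps its foot with 15 to 60 N (distance between toe and stop below 0.006 m and x of toe in the frame of clamp above 0.0265 m and angle between the x axis of bookend and the x axis of clamp, either way round below 0.12 rad and angle between bookend's own z axis and vertical below 0.08 rad and contact force between thumbscrew and bookend between 15 and 60 N and linear speed of bookend below 0.01 m/s); the robot touches nothing.
It fails at once if the thumbscrew is overtightened (over 60 N on the foot) (contact force between thumbscrew and bookend above 60 N).
It fails at once if mouse, mug or notebook moved by more than 20 mm (distance of any of mouse, mug, notebook from where it was at the start of the episode above 0.02 m).
It also fails if it takes over 72 s, if anything falls off the work surface, if the arm or the gripper's body presses on something with over 40 N, if the wrist force passes 120 N, or if a joint passes its speed limit or range.

### The arm

A 6-joint arm with a two-finger parallel gripper is mounted at the origin on the work surface. World frame = base frame: x ahead of the robot, y to its left, z up, the work surface at z = 0. Lengths are in m, angles in rad, forces in N, time in s.
With the tool pointing down it reaches from about 0.275 to 0.975 m from the base axis. Payload 8.4 kg.
Tool frame: the origin (TCP) lies at the very end of the fingers, on their centre line; the grasp point (between the pads) lies 19 mm behind it; z points along the fingers, y is the line along which they close (so a half turn about z gives the same grasp; the last joint's range is limited). The gripper opens to 92 mm and grips with 3 to 60 N. Pads are 20 mm wide; open, the fingers measure 128 mm over their backs; the gripper's body (75 mm by 189 mm) begins 69 mm behind the grasp point.
Start: joints at [-1.238, 0.353, 1.633, -0, 1.155, -0.002], TCP at [0.205, -0.59, 0.215] pointing down, gripper open.
Joint ranges: [-2.63, 2.63], [-0.92, 2.1], [0.06, 2.66], [-1.3, 4.44], [0, 2.69], [-3.02, 3.02]. Speed limits (rad/s): [2.22, 2.22, 2.79, 3.14, 3.14, 3.14].

### API

Orientations are given as a rotation vector (axis times angle).
In Python, from plant import bot gives the robot as it stands. The module is installed in compiled form; this text tells all that it offers.
- The arm moves only by the shell command python3 -m crank 'ROWS' [OPENING] [FORCE]. ROWS is JSON, a list of rows, each a list of 6 numbers: the shift along the tool's x, y, z in cm, then the turn, a rotation vector about the tool's x, y, z in degrees. In form: [[x, y, z, rx, ry, rz], ...]. A call has 1 to 8 rows; each row is the pose to reach, as a shift and turn from the pose commanded when the call began, along the tool's axes at that moment; what a row does not reach only later rows make up. A row lasts 1/10 s, in which the tool goes at most 50 mm and 8.59 degrees, less where a joint would pass 70% of its speed; a pose out of reach is approached as far as the arm can. A call with a gripper value outside its range is refused whole. OPENING is the opening, from 0 (shut) to 1 (fully open), set as the call begins (- or left out, the last holds). The fingers move at their own pace and stop on an object; FORCE is the grip in N (left out, the last holds). Time passes only in rows, so rows that repeat a pose let the fingers close. It gives the time, the measured TCP pose, the force, the opening and the grip force at its end, in the units of the state.
- bot.sense(): the state, without advancing time (a new reading comes with each control period).
- bot.grab_frame(name): name is "scene" or "top"; returns a dict with "color" (384x512x3 uint8, red, green, blue), "depth" (384x512 float32, m along the optical axis (not along the pixel's ray), 0 where there is no reading), "vertical_fov" (degrees; the focal length in pixels is half the picture's height over the tangent of half this angle, whatever the lens; pixels are square), "cx", "cy" (the principal point, pixels), "world_to_cam" (4x4, takes a point from world to camera coordinates). Camera axes: x right, y down, z forward; pixel columns grow to the right and rows downward; lengths in m; the calibration is good to about 2 mm. A picture is of the moment at which its call begins.
- bot.sign_off(): hands the job in; it is judged then, once.
The state is a dict: "time": time; "joint_positions": joint angles; "joint_velocities": joint speeds; "effort": joint torques, N m; "ee_pos": TCP position; "tcp_rot": TCP orientation; "ft_force": force on the tool from outside, world axes, zero at the start; "torque": the same for the moment, N m; "width": finger opening in m; "gripper_force": force on a finger pad.
Only numpy, scipy, OpenCV 4.12 (cv2) and the standard library are available. Lean on these libraries where they do the work, as an engineer would, in place of code of your own. Each camera call takes 0.05 s, during which the arm holds its last target. There are 200 camera calls.

## Working session

There is one attempt and no reset: what is moved stays moved. The work goes in short steps, Python scripts to look and compute and a shell command to move; the robot and the scene stay as the last step left them, time stands still between calls to the robot, and variables do not carry over. Pictures are saved under pics/ and viewed, at most 10 in all, crops included, and the job is handed in when it is done.

```bash
mkdir -p pics; cat > h.py <<'E'
import numpy as np, cv2
from plant import bot
from scipy.spatial.transform import Rotation as R
def grab(n):
    f=bot.grab_frame(n); h=f["color"].shape[0]
    f["f"]=h/2/np.tan(np.radians(f["vertical_fov"])/2); f["T"]=np.linalg.inv(f["world_to_cam"]); return f
def pts(f):
    d=f["depth"]; v,u=np.indices(d.shape)
    p=np.stack([(u-f["cx"])/f["f"]*d,(v-f["cy"])/f["f"]*d,d],-1)
    return p@f["T"][:3,:3].T+f["T"][:3,3]
def ray(f,u,v,z):
    d=f["T"][:3,:3]@np.array([(u-f["cx"])/f["f"],(v-f["cy"])/f["f"],1]); o=f["T"][:3,3]
    return o+d*(z-o[2])/d[2]
def save(f,n): cv2.imwrite("pics/"+n+".png",f["color"][:,:,::-1])
E
python3 - <<'E'
from h import *
a=grab("scene");b=grab("top");save(a,"s0")
cv2.imwrite("pics/t0.png",b["color"][:,:,::-1])
for f in(a,b): print(f["T"].round(3),f["f"],f["cx"],f["cy"],(f["depth"]>0).mean())
s=bot.sense();print({k:np.round(v,3) for k,v in s.items()})
E
```

```text
[[-0.646  0.533 -0.547  1.262]
 [ 0.764  0.466 -0.447  0.518]
 [ 0.017 -0.706 -0.708  0.891]
 [ 0.     0.     0.     1.   ]] 382.5212175904531 248.8007568837663 186.17044841664588 0.9958597819010416
[[ 0.009 -0.975  0.222  0.386]
 [-1.    -0.01  -0.002 -0.002]
 [ 0.004 -0.222 -0.975  1.215]
 [ 0.     0.     0.     1.   ]] 391.98147609262884 250.12532616216512 191.49388543505944 0.9958140055338541
{'time': np.float64(0.1), 'joint_positions': array([-1.238,  0.354,  1.634,  0.   ,  1.155, -0.002]), 'joint_velocities': array([ 0.002, -0.003, -0.001, -0.001,  0.001,  0.   ]), 'effort': array([ 1.0000e-03, -5.9491e+01, -3.3493e+01,  7.0000e-02,  1.8000e-02,
       -0.0000e+00]), 'ee_pos': array([ 0.205, -0.59 ,  0.214]), 'tcp_rot': array([-3.097, -0.523,  0.   ]), 'ft_force': array([-0.547, -0.755, -0.136]), 'torque': array([ 0.008,  0.009, -0.002]), 'gripper_force': np.float64(0.0), 'width': np.float64(0.092)}
```

View pics/s0.png

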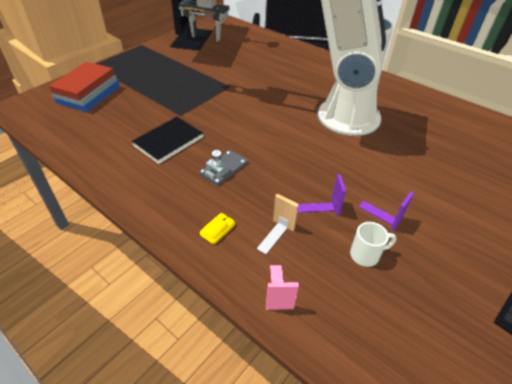

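View pics/t0.png

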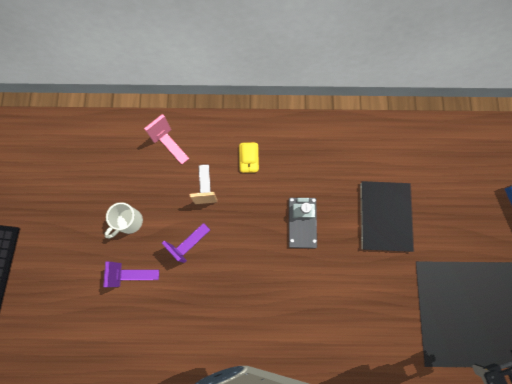

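The top view shows the wood and steel bookend with its upright at (203,198) and its foot tip at (204,167). The clamp is at (302,222), with the screw head at (306,208) and its mouth facing the robot. In the scene view the bookend is at (285,212) and (270,240), and the clamp at (222,165).
Things that could be taken for the bookend, in top-view pixels: pink (165,138), purple (188,243) and purple (130,274). The wood and steel one at (203,185) fits the description.

```bash
python3 - <<'E'
from h import *
a=grab("scene");b=grab("top")
A=pts(a);B=pts(b)
def rep(P,roi,zlo,zhi,n):
    u0,u1,v0,v1=roi;p=P[v0:v1,u0:u1].reshape(-1,3);p=p[(p[:,2]>zlo)&(p[:,2]<zhi)]
    if len(p)<4: print(n,len(p));return
    (c,s,ang)=cv2.minAreaRect((p[:,:2]*1000).astype(np.float32))
    print(n,len(p),"c",np.round(c,1),"size",np.round(s,1),"ang",round(ang,1),"z med",np.round(np.percentile(p[:,2]*1000,[5,50,95]),1))
rb=(185,222,155,212)
print("desk",np.median(B[100:150,300:350,2]),np.median(A[260:290,330:350,2]))
rep(B,rb,.09,.13,"upright top T");rep(B,rb,.003,.012,"foot T")
ra=(250,302,188,260)
rep(A,ra,.09,.13,"upright top S");rep(A,ra,.003,.012,"foot S")
rc=(280,325,190,255)
rep(B,rc,.01,.02,"base T");rep(B,rc,.038,.052,"bridge T");rep(B,rc,.075,.1,"head T");rep(B,rc,.022,.034,"stop T")
rc=(190,255,140,190)
rep(A,rc,.01,.02,"base S");rep(A,rc,.038,.052,"bridge S");rep(A,rc,.08,.1,"head S")
# steel by color
for f,roi,n in((b,rb,"T"),(a,ra,"S")):
    u0,u1,v0,v1=roi;c=f["color"][v0:v1,u0:u1]
    hsv=cv2.cvtColor(c,cv2.COLOR_RGB2HSV)
    m=((hsv[...,1]<50)&(hsv[...,2]>150)).astype(np.uint8)
    k=cv2.findContours(m,0,2)[0];k=max(k,key=cv2.contourArea)
    q=np.array([ray(f,x+u0,y+v0,.006) for x,y in k[:,0]])
    r=cv2.minAreaRect((q[:,:2]*1000).astype(np.float32));print("steel",n,r)
    u,v=k[:,0].mean(0); print("  depth z at steel",np.median((B if n=="T" else A)[v0:v1,u0:u1,2][m>0]))
t=[cv2.resize(f["color"][v0:v1,u0:u1,::-1],(390,400),interpolation=2) for f,(u0,u1,v0,v1) in((b,(180,235,150,215)),(b,(280,325,190,255)))]
cv2.imwrite("pics/c1.png",np.hstack(t))
E
```

```text
desk 4.4310161982807905e-05 -0.0007809322590394685
upright top T 117 c [628.7 134.8] size [10.4 69.9] ang 5.6 z med [ 93.8 109.3 114. ]
foot T 507 c [690.3 146. ] size [186.8 115.3] ang 2.6 z med [3.1 5.  9.5]
upright top S 174 c [632.6 139.7] size [14.5 68.4] ang 3.0 z med [ 91.4 105.3 110.9]
foot S 410 c [624.5 106.9] size [268.3 150.4] ang 34.3 z med [3.2 5.4 9.1]
base T 925 c [ 564.6 -167.4] size [ 84.5 154.6] ang 89.3 z med [12.6 16.3 19.4]
bridge T 182 c [ 597.3 -168.1] size [61.6 39.8] ang 88.8 z med [42.1 45.6 49.2]
head T 92 c [ 597.9 -167.9] size [30.  29.2] ang 3.3 z med [85.6 92.1 96.1]
stop T 77 c [ 568.  -168.5] size [ 73.1 140.6] ang 87.7 z med [22.4 27.3 31.1]
base S 539 c [ 568.2 -234.7] size [229.8 156.4] ang 89.8 z med [11.5 15.  18.6]
bridge S 157 c [ 601.6 -163.9] size [40.4 65.7] ang 5.3 z med [39.  44.  49.6]
head S 62 c [ 600.  -163.4] size [29.7 28.1] ang 24.3 z med [81.5 90.  92.7]
steel T ((703.0902709960938, 143.33493041992188), (89.76217651367188, 31.873071670532227), 2.1984033584594727)
  depth z at steel 0.006222865845592174
steel S ((683.009765625, 143.19822692871094), (141.40090942382812, 38.66146469116211), 8.71658992767334)
  depth z at steel 0.005519721753543316
```

View pics/c1.png

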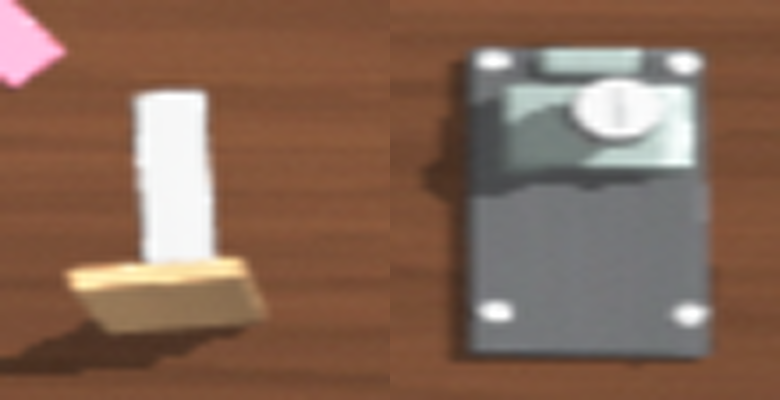

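The crop confirms the choice: wooden upright with a steel foot on the left, clamp with its mouth facing down in the image (towards the robot) on the right. The two cameras disagree by about 4 mm in absolute position but agree to 2 mm on the bookend-to-clamp vector. Next I'll refine the yaws and work out the tool turn.

```bash
cat >> h.py <<'E'
def steel(f,roi,z,k=4):
    "edges of bright grey strip, ray-cast at height z: per-row (mm) centre points"
    u0,u1,v0,v1=roi;c=cv2.resize(f["color"][v0:v1,u0:u1],None,fx=k,fy=k,interpolation=cv2.INTER_CUBIC)
    s=cv2.cvtColor(c,cv2.COLOR_RGB2HSV); m=((s[...,1]<60)&(s[...,2]>150)).astype(np.uint8)
    q=max(cv2.findContours(m,0,cv2.CHAIN_APPROX_NONE)[0],key=cv2.contourArea)[:,0]
    return np.array([ray(f,(x+.5)/k-.5+u0,(y+.5)/k-.5+v0,z)*1000 for x,y in q])
E
python3 - <<'E'
from h import *
b=grab("top");B=pts(b);a=grab("scene");A=pts(a)
for f,roi in((b,(190,222,155,195)),(a,(255,295,218,258))):
    q=steel(f,roi,.006); t=q[:,0].max()
    m=q[(q[:,0]<t-12)&(q[:,0]>t-65)]
    yc=np.median(m[:,1])
    for sgn in(1,-1):
        e=m[sgn*(m[:,1]-yc)>5]; l=cv2.fitLine(e[:,:2].astype(np.float32),cv2.DIST_HUBER,0,.01,.01).ravel(); print("edge deg",np.degrees(np.arctan(l[1]/l[0])),"y at x=690",l[3]+(690-l[2])*l[1]/l[0])
    print("toe x",t)
for P,(u0,u1,v0,v1) in((B,(185,222,155,212)),(A,(250,302,188,225))):
    p=P[v0:v1,u0:u1].reshape(-1,3); p=p[(p[:,2]>.1)&(p[:,2]<.13)]; l=cv2.fitLine((p[:,:2]*1000).astype(np.float32),cv2.DIST_HUBER,0,.01,.01).ravel(); print("upright normal deg",np.degrees(np.arctan2(l[1],l[0])),l[2:])
p=B[190:255,280:325].reshape(-1,3);p=p[(p[:,2]>.012)&(p[:,2]<.02)&(p[:,0]<.57)&(p[:,0]>.5)]*1000
print("clamp")
x=p[:,0];bins=np.arange(500,570,5)
for fn in(np.max,np.min):
    y=[fn(p[(x>=i)&(x<i+5),1]) for i in bins];print(np.degrees(np.arctan(np.polyfit(bins+2.5,y,1))),np.median(y))
s=bot.sense();Rm=R.from_rotvec(s["tcp_rot"]).as_matrix();print(Rm.round(3),s["ee_pos"])
E
```

```text
edge deg 2.2040026 y at x=690 160.77957
edge deg 6.2220016 y at x=690 124.91258
toe x 750.6459985960367
edge deg -0.14745279 y at x=690 166.80919
edge deg 6.093737 y at x=690 126.98724
toe x 754.6344376158373
upright normal deg -85.03318 [628.067   134.76291]
upright normal deg -84.991356 [633.7401  139.56114]
clamp
[ -0.8969834  -89.51924067] -127.50936116736095
[ -1.26639293 -89.70707207] -207.25583338946103
[[ 0.944  0.329 -0.   ]
 [ 0.329 -0.944  0.   ]
 [ 0.    -0.    -1.   ]] [ 0.20531887 -0.59016598  0.21434131]
```

```bash
python3 -m crank '[[32,-27.3,0,0,0,-76],[32,-27.3,0,0,0,-76],[32,-27.3,0,0,0,-76],[32,-27.3,0,0,0,-76],[32,-27.3,0,0,0,-76],[32,-27.3,0,0,0,-76],[32,-27.3,0,0,0,-76],[32,-27.3,0,0,0,-76]]' 1 40
cat >> h.py <<'E'
def st():
    s=bot.sense();M=R.from_rotvec(s["tcp_rot"]).as_matrix()
    print("t %.2f"%s["time"],"p",(s["ee_pos"]*1000).round(1),"yang %.2f"%np.degrees(np.arctan2(M[1,1],M[0,1])),"zax",M[:,2].round(4),"F",s["ft_force"].round(2),"M",s["torque"].round(3),"q",s["joint_positions"].round(2),"w",round(s["width"]*1000,1),"g",round(s["gripper_force"],1))
    return s,M
def go(M,s,tgt,yang):
    d=M.T@(np.array(tgt)-s["ee_pos"]*1000)/10
    print("row cm",d.round(2),"rz",round(((np.degrees(np.arctan2(M[1,1],M[0,1]))-yang+180)%360)-180,2))
E
python3 -c "
from h import *
s,M=st();go(M,s,(631,137,214),5)"
```

```text
time: 1.1
ee_pos: [0.4082, -0.2433, 0.2149]
tcp_rot: [2.254, 2.187, 0.0]
ft_force: [0.8, -1.0, 0.3]
width: 0.092
gripper_force: 0.0
t 1.10 p [ 408.2 -243.3  214.9] yang -1.72 zax [ 6.e-04 -4.e-04 -1.e+00] F [ 0.81 -1.04  0.32] M [-0.09  -0.127 -0.004] q [-0.54  0.12  1.94  0.    1.08 -0.51] w 92.0 g 0.0
row cm [38.69 21.13  0.09] rz -6.72
```

```bash
python3 -m crank '[[38.7,21.1,0,0,0,-6.7],[38.7,21.1,0,0,0,-6.7],[38.7,21.1,0,0,0,-6.7],[38.7,21.1,0,0,0,-6.7],[38.7,21.1,0,0,0,-6.7],[38.7,21.1,0,0,0,-6.7],[38.7,21.1,0,0,0,-6.7],[38.7,21.1,0,0,0,-6.7]]' >/dev/null
python3 -c "
from h import *
s,M=st();go(M,s,(631,137,214),5)"
```

```text
t 1.90 p [612.2 101.  214.6] yang 4.65 zax [ 2.e-04 -1.e-04 -1.e+00] F [ 0.9  -1.29  0.53] M [-0.106 -0.131  0.049] q [ 0.16  0.35  1.64 -0.    1.15  0.08] w 91.6 g 0.0
row cm [3.43 2.17 0.06] rz -0.35
```

```bash
python3 -m crank '[[3,2,0,0,0,0],[3,2,0,0,0,0],[3,2,0,0,0,0],[3,2,0,0,0,0]]' >/dev/null
python3 -c "
from h import *
s,M=st();go(M,s,(631,137,66),5)"
```

```text
t 2.30 p [628.3 129.6 214.4] yang 4.61 zax [-8.e-04 -5.e-04 -1.e+00] F [ 0.27  0.7  -0.26] M [ 0.005 -0.062  0.032] q [ 0.2   0.38  1.6  -0.    1.17  0.12] w 91.6 g 0.0
row cm [ 0.73  0.34 14.84] rz -0.39
```

Descend with the fingers fore and aft of the upright, then close.

```bash
python3 -m crank '[[0.7,0.3,0,0,0,-0.4],[0.7,0.3,5,0,0,-0.4],[0.7,0.3,10,0,0,-0.4],[0.7,0.3,14.6,0,0,-0.4],[0.7,0.3,14.6,0,0,-0.4],[0.7,0.3,14.6,0,0,-0.4]]' >/dev/null
python3 - <<'E'
from h import *
s,M=st()
b=grab("top");cv2.imwrite("pics/g1.png",cv2.resize(b["color"][140:220,160:260,::-1],None,fx=6,fy=6,interpolation=2))
E
```

```text
t 2.90 p [631.4 137.3  69.2] yang 5.00 zax [-9.e-04 -2.e-04 -1.e+00] F [ 0.61 -0.62  0.79] M [-0.059 -0.08  -0.087] q [0.21 0.54 1.69 0.   0.91 0.12] w 91.6 g 0.0
```

View pics/g1.png

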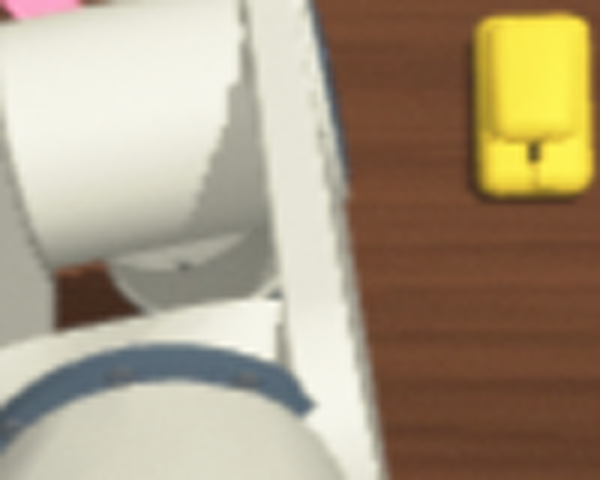

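The top crop shows only the arm hiding the bookend, with the mouse untouched at (535,100) in the crop. Closing now.

```bash
python3 -m crank '[[0,0,0,0,0,0],[0,0,0,0,0,0],[0,0,0,0,0,0],[0,0,0,0,0,0],[0,0,0,0,0,0],[0,0,0,0,0,0],[0,0,0,0,0,0],[0,0,0,0,0,0]]' 0 45 >/dev/null
python3 - <<'E'
from h import *
s,M=st()
E
```

```text
t 3.75 p [631.3 137.7  68.5] yang 5.04 zax [-1.e-04 -0.e+00 -1.e+00] F [-0.36 -1.2   0.25] M [-0.021 -0.047 -0.004] q [ 0.21  0.54  1.69 -0.    0.9   0.12] w 30.2 g 0.0
```

```bash
python3 -m crank '[[0,0,0,0,0,0],[0,0,0,0,0,0],[0,0,0,0,0,0],[0,0,0,0,0,0],[0,0,0,0,0,0],[0,0,0,0,0,0]]' >/dev/null
python3 - <<'E'
from h import *
s,M=st()
E
python3 -m crank '[[0,0,-3,0,0,0],[0,0,-8,0,0,0],[0,0,-8,0,0,0],[0,0,-8,0,0,0]]' >/dev/null
python3 - <<'E'
from h import *
s,M=st()
# where was upright: pads centred on it. plan: rel vector from cameras
go(M,s,(631-31-90-60,137-303,150),-1)
E
```

```text
t 4.35 p [631.1 137.7  68.5] yang 5.04 zax [-5.e-04 -0.e+00 -1.e+00] F [-2.23  0.38  0.7 ] M [0.106 0.145 0.061] q [0.21 0.54 1.69 0.   0.9  0.12] w 10.0 g 45.0
t 4.75 p [632.1 137.7 149.5] yang 5.03 zax [ 2.3e-03  4.0e-04 -1.0e+00] F [-0.4   0.34 -3.87] M [-0.015  0.09   0.029] q [ 0.21  0.45  1.64 -0.    1.05  0.12] w 10.0 g 45.0
row cm [-28.66 -20.8   -0.11] rz 6.03
```

Grasped: width 10.0 mm, about 0.4 kg. Carrying it to in front of the clamp, a bit higher.

```bash
python3 -m crank '[[0,-4,-4,0,0,0],[-4,-8,-4,0,0,0],[-8,-12,-4,0,0,2],[-12,-16,-4,0,0,4],[-16.5,-18,-4,0,0,6],[-21,-20,-4,0,0,6],[-25,-20.8,-4,0,0,6],[-28.6,-20.8,-4,0,0,6]]' >/dev/null
python3 -m crank '[[0,0,0,0,0,0],[0,0,0,0,0,0]]' >/dev/null
python3 - <<'E'
from h import *
s,M=st()
a=grab("scene");b=grab("top");A=pts(a);B=pts(b)
t=cv2.resize(b["color"][180:280,250:350,::-1],(400,400),interpolation=2)
u=cv2.resize(a["color"][120:220,180:280,::-1],(400,400),interpolation=2)
cv2.imwrite("pics/p1.png",np.hstack([t,u]))
E
```

```text
t 5.75 p [ 448. -166.  187.] yang -1.13 zax [-0.0029  0.0013 -1.    ] F [-0.85  0.14 -3.91] M [0.042 0.063 0.027] q [-0.36  0.16  1.97  0.    1.02 -0.34] w 9.5 g 45.0
```

View pics/p1.png

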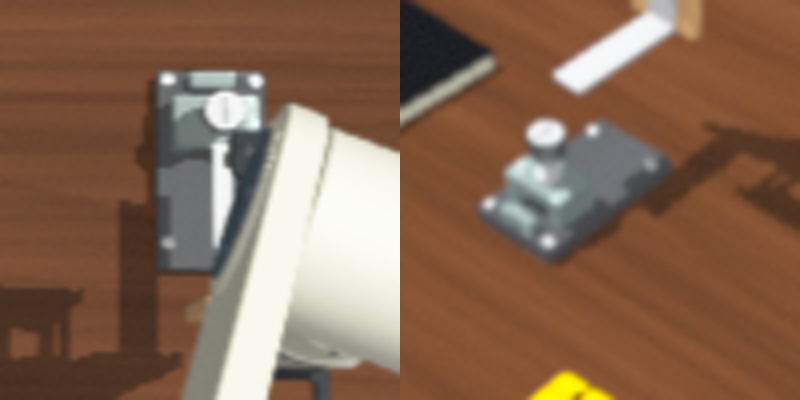

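The left half (top view) shows the foot at (222,200), above the plate and behind the screw, partly hidden by the arm. The right half (scene view) shows the foot from (575,85) to (680,20), aimed at the clamp. I'll measure its axis and the clamp's axis in the same camera.

```bash
cat >> h.py <<'E'
def strip(zlo,zhi,roi=(200,268,90,185)):
    a=grab("scene");A=pts(a);u0,u1,v0,v1=roi
    c=cv2.cvtColor(a["color"],cv2.COLOR_RGB2HSV)[v0:v1,u0:u1]
    p=A[v0:v1,u0:u1]; m=(c[...,1]<60)&(c[...,2]>140)&(p[...,2]>zlo)&(p[...,2]<zhi)&(abs(p[...,1]+.166)<.04)&(p[...,0]<.6)
    m=cv2.morphologyEx(m.astype(np.uint8),cv2.MORPH_OPEN,np.ones((2,2)))>0
    q=p[m]*1000; print("strip n",len(q),"x",np.percentile(q[:,0],[2,98]).round(1),"z",np.percentile(q[:,2],[10,50,90]).round(1), "tilt(z vs x) deg",np.degrees(np.arctan(np.polyfit(q[:,0],q[:,2],1)[0])).round(2))
    print(" rect",cv2.minAreaRect(q[:,:2].astype(np.float32)))
    x=q[:,0];xs=[];ys=[]
    for i in np.arange(x.min()+3,x.max()-6,4):
        y=q[(x>=i)&(x<i+4),1]
        if len(y)>3: xs.append(i+2);ys.append((y.max()+y.min())/2)
    k=np.polyfit(xs,ys,1);print(" centre yaw deg",np.degrees(np.arctan(k[0])).round(2),"y at x=510,560:",np.polyval(k,[510,560]).round(1))
    return a,A
E
python3 - <<'E'
from h import *
a,A=strip(.105,.14)
p=A[140:190,190:255].reshape(-1,3)*1000
bs=p[(p[:,2]>11)&(p[:,2]<20)&(p[:,0]>500)&(p[:,0]<575)&(abs(p[:,1]+166)<50)]
x=bs[:,0];xs=np.arange(500,575,5)
Y=[((bs[(x>=i)&(x<i+5),1]).max()+(bs[(x>=i)&(x<i+5),1]).min())/2 for i in xs]
W=[np.ptp(bs[(x>=i)&(x<i+5),1]) for i in xs];print(np.round(W),np.round(Y,1))
br=p[(p[:,2]>39)&(p[:,2]<49)];print("bridge",cv2.minAreaRect(br[:,:2].astype(np.float32)))
hd=p[(p[:,2]>87)&(p[:,2]<97)];print("head",cv2.minAreaRect(hd[:,:2].astype(np.float32)))
E
```

```text
strip n 254 x [350.6 568.6] z [  0.3 123.4 126.7] tilt(z vs x) deg 38.31
 rect ((823.9240112304688, 103.21334838867188), (1206.108154296875, 104.66703796386719), 40.83720016479492)
 centre yaw deg 13.14 y at x=510,560: [-166.7 -155. ]
[81. 80. 80. 79. 80. 84. 80. 84. 66. 71. 72. 63. 26. 19. 10.] [-162.8 -161.8 -161.7 -163.5 -162.6 -163.8 -162.6 -162.5 -158.8 -159.4
 -157.9 -154.5 -136.  -132.5 -130.1]
bridge ((599.8642578125, -163.2884521484375), (65.5496597290039, 42.452842712402344), 87.68353271484375)
head ((601.340087890625, -163.57373046875), (25.863313674926758, 27.515399932861328), 19.631624221801758)
```

```bash
sed -i 's/>0$/>0; m\&=(p[...,2]>zlo)\&(p[...,2]<zhi)\&(p[...,0]<.6)\&(p[...,0]>.46)/' h.py
python3 - <<'E'
from h import *
strip(.105,.14)
b=grab("top");B=pts(b)
p=B[190:280,285:340].reshape(-1,3)*1000
p=p[(p[:,2]>112)&(p[:,2]<132)&(p[:,0]<575)&(p[:,0]>470)]
x=p[:,0]
for i in range(475,575,8):
    y=p[(x>=i)&(x<i+8),1]; print(i,len(y),(y.min().round(1),y.max().round(1)) if len(y) else "",end="; ")
E
```

```text
strip n 180 x [461.8 570. ] z [121.  123.9 126.1] tilt(z vs x) deg 0.18
 rect ((516.1649169921875, -161.7024688720703), (28.250995635986328, 110.8708724975586), 88.4149398803711)
 centre yaw deg -0.94 y at x=510,560: [-160.6 -161.4]
475 0 ; 483 0 ; 491 0 ; 499 3 (np.float64(-154.9), np.float64(-154.3)); 507 5 (np.float64(-157.8), np.float64(-154.9)); 515 8 (np.float64(-160.5), np.float64(-153.0)); 523 13 (np.float64(-163.9), np.float64(-152.7)); 531 15 (np.float64(-164.2), np.float64(-152.8)); 539 15 (np.float64(-164.1), np.float64(-153.0)); 547 9 (np.float64(-161.1), np.float64(-153.0)); 555 6 (np.float64(-158.7), np.float64(-153.5)); 563 8 (np.float64(-162.0), np.float64(-153.5)); 571 0 ;
```

```bash
python3 -m crank '[[-0.07,-0.2,3,0,0,0],[-0.07,-0.2,6,0,0,0],[-0.07,-0.2,8,0,0,0],[-0.07,-0.2,9.5,0,0,0],[-0.07,-0.2,9.9,0,0,0],[-0.07,-0.2,9.9,0,0,0],[-0.07,-0.2,9.9,0,0,0]]' >/dev/null
python3 - <<'E'
from h import *
s,M=st()
a,A=strip(.018,.034)
p=A[130:190,190:260].reshape(-1,3)*1000
br=p[(p[:,2]>40)&(p[:,2]<49)];print("bridge",cv2.minAreaRect(br[:,:2].astype(np.float32)))
t=cv2.resize(a["color"][130:190,190:270,::-1],(800,600),interpolation=2);cv2.imwrite("pics/p2.png",t)
E
```

```text
t 6.70 p [ 447.9 -165.9   90.3] yang -0.92 zax [ 1.e-03 -3.e-04 -1.e+00] F [ 0.45  0.57 -3.16] M [-0.076  0.042 -0.008] q [-0.36  0.3   2.05  0.    0.79 -0.34] w 10.2 g 45.0
strip n 156 x [462.5 562.7] z [23.5 26.4 28.7] tilt(z vs x) deg -0.08
 rect ((513.44970703125, -162.3386688232422), (26.069313049316406, 106.37918853759766), 89.85064697265625)
 centre yaw deg -1.36 y at x=510,560: [-162.4 -163.5]
bridge ((534.3812255859375, -164.0036163330078), (172.49888610839844, 66.82052612304688), 0.39178627729415894)
```

View pics/p2.png

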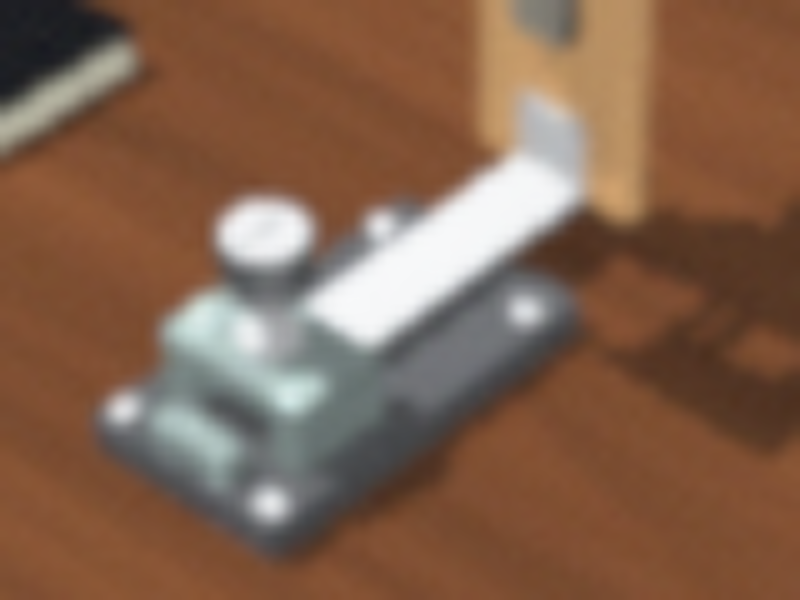

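The crop shows the foot raised above the plate, with its end (370,330) in front of the mouth and in line with the channel. Sliding in gently.

```bash
python3 -m crank '[[0,0.6,0.1,0,0,0],[0,1.2,0.1,0,0,0],[0,1.8,0.1,0,0,0],[0,2.4,0.1,0,0,0],[0,3.0,0.1,0,0,0],[0,3.0,0.1,0,0,0]]'
python3 - <<'E'
from h import *
s,M=st()
E
```

```text
time: 7.35
ee_pos: [0.4787, -0.1665, 0.0887]
tcp_rot: [2.239, 2.202, 0.002]
ft_force: [1.3, 2.7, -3.3]
width: 0.0098
gripper_force: 45.0
t 7.35 p [ 478.7 -166.5   88.7] yang -0.94 zax [ 0.0013  0.     -1.    ] F [ 1.34  2.7  -3.28] M [ 0.692 -0.39   0.327] q [-0.34  0.34  1.99  0.    0.81 -0.32] w 9.8 g 45.0
```

A light side force of +2.7 N in y means the foot touches the −y cheek, so I'll shift +1 mm in y and continue.

```bash
python3 -m crank '[[0.12,0,0,0,0,0],[0.12,0.5,0.1,0,0,0],[0.12,1.0,0.1,0,0,0],[0.12,1.5,0.2,0,0,0],[0.12,2.0,0.2,0,0,0],[0.12,2.3,0.2,0,0,0],[0.12,2.3,0.2,0,0,0]]'
python3 - <<'E'
from h import *
s,M=st()
E
```

```text
time: 8.05
ee_pos: [0.5009, -0.1659, 0.0866]
tcp_rot: [2.24, 2.203, 0.0]
ft_force: [0.1, 0.0, -2.3]
width: 0.0098
gripper_force: 45.0
t 8.05 p [ 500.9 -165.9   86.6] yang -0.95 zax [ 5.e-04 -2.e-04 -1.e+00] F [ 0.14  0.04 -2.26] M [ 0.067 -0.033  0.014] q [-0.32  0.37  1.95 -0.    0.82 -0.31] w 9.8 g 45.0
```

```bash
python3 -m crank '[[0,0.2,0.05,0,0,0],[0,0.4,0.1,0,0,0],[0,0.6,0.1,0,0,0],[0,0.7,0.1,0,0,0],[0,0.7,0.1,0,0,0]]' | grep -E "ee_pos|ft"
python3 -m crank '[[0,0.05,0,0,0,0],[0,0.1,0,0,0,0],[0,0.15,0,0,0,0],[0,0.15,0,0,0,0]]' | grep -E "ee_pos|ft"
```

```text
ee_pos: [0.5074, -0.1659, 0.0856]
ft_force: [-0.1, -0.3, -2.7]
ee_pos: [0.5078, -0.1658, 0.0853]
ft_force: [-5.4, -0.3, 0.1]
```

The foot has met the stop (Fx −5.4 N at x = 507.8). Lowering to the base now.

```bash
python3 -m crank '[[0,0,0.05,0,0,0],[0,0,0.1,0,0,0],[0,0,0.1,0,0,0],[0,0,0.1,0,0,0]]' | grep -E "ee_pos|ft"
python3 -c "
from h import *
st();strip(.015,.03)"
```

```text
ee_pos: [0.5077, -0.1659, 0.0847]
ft_force: [-8.2, -0.5, 4.5]
t 9.35 p [ 507.7 -165.9   84.7] yang -0.96 zax [-2.e-03  3.e-04 -1.e+00] F [-8.15 -0.46  4.52] M [-0.036  1.112  0.056] q [-0.32  0.38  1.93 -0.    0.83 -0.3 ] w 9.8 g 45.0
strip n 92 x [513.  558.8] z [16.8 21.  23.4] tilt(z vs x) deg -2.34
 rect ((536.0747680664062, -161.71466064453125), (37.203224182128906, 46.585880279541016), 89.06737518310547)
 centre yaw deg -0.62 y at x=510,560: [-161.2 -161.7]
```

```bash
python3 -m crank '[[0,0,0,0,0,0],[0,0,0,0,0,0],[0,0,0,0,0,0],[0,0,0,0,0,0]]' 0.5 | grep -E "ee_pos|ft|width|grip"
python3 -m crank '[[0,0,-2,0,0,0],[0,0,-6,0,0,0],[0,0,-11,0,0,0],[0,0,-13,0,0,0],[0,0,-13,0,0,0]]' | grep -E "ee_pos|ft|width"
python3 - <<'E'
from h import *
s,M=st()
a,A=strip(.015,.03)
cv2.imwrite("pics/r1.png",cv2.resize(a["color"][120:192,180:276,::-1],(800,600),interpolation=2))
E
```

```text
ee_pos: [0.5094, -0.1661, 0.0848]
ft_force: [-0.4, -0.3, -0.7]
width: 0.0399
gripper_force: 0.0
ee_pos: [0.5111, -0.1666, 0.2182]
ft_force: [-0.7, -0.1, -0.5]
width: 0.046
t 10.30 p [ 511.1 -166.6  218.2] yang -0.96 zax [ 0.0066 -0.0021 -1.    ] F [-0.74 -0.11 -0.53] M [ 0.015 -0.075 -0.035] q [-0.32  0.21  1.82  0.    1.1  -0.3 ] w 46.0 g 0.0
strip n 90 x [513.5 559.4] z [17.6 20.7 24.2] tilt(z vs x) deg 0.24
 rect ((537.20654296875, -161.39309692382812), (34.541839599609375, 48.656166076660156), 86.1495361328125)
 centre yaw deg -7.07 y at x=510,560: [-157.5 -163.7]
```

View pics/r1.png

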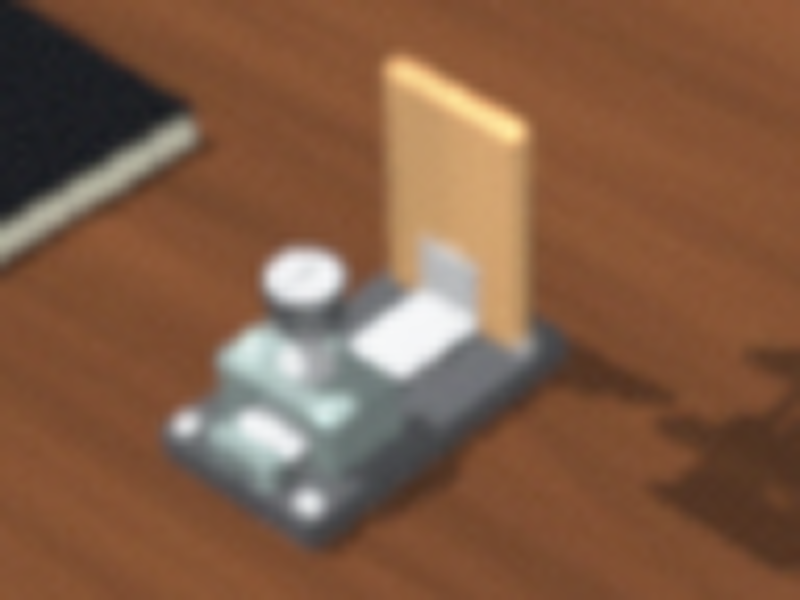

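The crop shows the bookend standing free and upright, its foot entering the channel at (415,330) and its end at the stop (275,430). Next I'll go above the screw, with the wrist wound back so one grasp can cover all the turning.

```bash
python3 -m crank '[[0.2,3,0,0,0,-8],[0.2,6,0,0,0,-16],[0.2,8.7,0,0,0,-24],[0.2,8.7,0,0,0,-32],[0.2,8.7,0,0,0,-40],[0.2,8.7,0,0,0,-48],[0.2,8.7,0,0,0,-56],[0.2,8.7,0,0,0,-64]]' 0.6 60 >/dev/null
python3 -m crank '[[0,0,0,0,0,-70],[0,0,0,0,0,-70],[0,0,0,0,0,-70],[0,0,0,0,0,-70],[0,0,0,0,0,-70],[0,0,0,0,0,-70],[0,0,0,0,0,-70],[0,0,0,0,0,-70]]' >/dev/null
python3 -m crank '[[0,0,0,0,0,-7],[0,0,0,0,0,-7],[0,0,0,0,0,-7]]' >/dev/null
python3 -c "
from h import *
s,M=st();go(M,s,(598.5,-165.8,62),139)"
```

```text
t 12.25 p [ 595.2 -165.2  213.1] yang 138.58 zax [-2.e-03  6.e-04 -1.e+00] F [-0.56 -0.57  0.45] M [ 0.081 -0.095 -0.01 ] q [-0.27  0.34  1.65  0.    1.15 -2.69] w 54.9 g 0.0
row cm [-0.19 -0.31 15.11] rz -0.42
```

```bash
python3 -m crank '[[-0.2,-0.3,4,0,0,0],[-0.2,-0.3,8,0,0,0],[-0.2,-0.3,11,0,0,0],[-0.2,-0.3,13,0,0,0],[-0.2,-0.3,14.4,0,0,0],[-0.2,-0.3,15,0,0,0],[-0.2,-0.3,15,0,0,0]]' |grep ft
python3 -c "
from h import *
s,M=st();go(M,s,(598.5,-165.8,62),139)
s=bot.grab_frame('top')"
```

```text
ft_force: [0.7, -0.1, 1.2]
t 12.95 p [ 599.2 -165.8   64.1] yang 138.73 zax [-9.e-04  3.e-04 -1.e+00] F [ 0.74 -0.12  1.16] M [ 0.144 -0.104  0.042] q [-0.27  0.52  1.75  0.    0.87 -2.69] w 55.2 g 0.0
row cm [0.04 0.05 0.21] rz -0.27
```

Now a light close to read the centring force.

```bash
python3 -m crank '[[0,0,0,0,0,0],[0,0,0,0,0,0],[0,0,0,0,0,0],[0,0,0,0,0,0],[0,0,0,0,0,0],[0,0,0,0,0,0],[0,0,0,0,0,0]]' 0 15 >/dev/null
python3 -c "
from h import *
s,M=st();print('tool F',(M.T@s['ft_force']).round(2),'tool M',(M.T@s['torque']).round(3))"
```

```text
t 13.70 p [ 598.3 -164.9   65. ] yang 138.77 zax [-0.0022  0.0015 -1.    ] F [-4.46  4.51  6.49] M [ 0.933  0.774 -0.061] q [-0.27  0.52  1.75  0.    0.87 -2.69] w 28.6 g 15.0
tool F [-0.45  6.35 -6.47] tool M [-1.196 -0.192  0.06 ]
```

```bash
python3 -m crank '[[0,0.12,-0.05,0,0,0],[0,0.12,-0.05,0,0,0],[0,0.12,-0.05,0,0,0],[0,0.12,-0.05,0,0,0]]' - 15 >/dev/null
python3 -c "
from h import *
s,M=st();print('tool F',(M.T@s['ft_force']).round(2),'tool M',(M.T@s['torque']).round(3))"
```

```text
t 14.10 p [ 598.3 -164.9   65.1] yang 138.79 zax [-5.e-04  4.e-04 -1.e+00] F [-2.32  2.7   1.73] M [ 0.652  0.393 -0.053] q [-0.27  0.52  1.75  0.    0.87 -2.69] w 28.9 g 15.0
tool F [-0.5   3.52 -1.72] tool M [-0.725 -0.232  0.052]
```

```bash
cat > r.py <<'E'
from h import *
s,M=st();print('  tool F',(M.T@s['ft_force']).round(2),'Mz %.3f'%s['torque'][2])
E
python3 -m crank '[[0,0.1,0,0,0,0],[0,0.1,0,0,0,0],[0,0.1,0,0,0,0]]' - 60 >/dev/null; python3 r.py
python3 -m crank '[[0,0,0.01,0,0,3],[0,0,0.02,0,0,6],[0,0,0.04,0,0,9],[0,0,0.05,0,0,12],[0,0,0.06,0,0,15],[0,0,0.07,0,0,18],[0,0,0.09,0,0,21],[0,0,0.1,0,0,24]]' >/dev/null; python3 r.py
```

```text
t 14.40 p [ 598.2 -164.8   65.2] yang 138.79 zax [ 9.e-04 -5.e-04 -1.e+00] F [ 0.76 -0.67  0.35] M [ 0.062 -0.073  0.02 ] q [-0.27  0.52  1.76 -0.    0.87 -2.69] w 27.9 g 60.0
  tool F [ 0.01 -1.01 -0.35] Mz 0.020
t 15.20 p [ 598.5 -165.1   64.4] yang 114.69 zax [ 0.0014 -0.001  -1.    ] F [ 0.32 -1.84  0.07] M [-0.227 -0.184  0.164] q [-0.27  0.52  1.76 -0.    0.87 -2.27] w 27.9 g 60.0
  tool F [ 0.47 -1.81 -0.07] Mz 0.164
```

Mz is 0.164 N m, which is free turning as described. Continuing.

```bash
python3 -m crank '[[0,0,0.01,0,0,3],[0,0,0.02,0,0,6],[0,0,0.04,0,0,9],[0,0,0.05,0,0,12],[0,0,0.06,0,0,15],[0,0,0.07,0,0,18],[0,0,0.09,0,0,21],[0,0,0.1,0,0,24]]' >/dev/null; python3 r.py
python3 -m crank '[[0,0,0.01,0,0,3],[0,0,0.02,0,0,6],[0,0,0.04,0,0,9],[0,0,0.05,0,0,12],[0,0,0.06,0,0,15],[0,0,0.07,0,0,18],[0,0,0.09,0,0,21],[0,0,0.1,0,0,24]]' >/dev/null; python3 r.py
```

```text
t 16.00 p [ 598.6 -165.5   63.4] yang 90.70 zax [ 0.0018 -0.0017 -1.    ] F [ 1.2  -4.35 -0.18] M [-0.603 -0.302  0.146] q [-0.27  0.52  1.76 -0.    0.86 -1.85] w 27.7 g 60.0
  tool F [-1.14 -4.37  0.19] Mz 0.146
t 16.80 p [ 598.5 -165.9   62.4] yang 66.71 zax [ 0.0017 -0.0021 -1.    ] F [ 0.21 -5.89  1.41] M [-1.04  -0.232  0.129] q [-0.27  0.52  1.76 -0.    0.86 -1.43] w 28.0 g 60.0
  tool F [-2.52 -5.33 -1.39] Mz 0.129
```

```bash
python3 -m crank '[[-0.04,-0.1,0.01,0,0,2],[-0.04,-0.1,0.02,0,0,4],[-0.04,-0.1,0.03,0,0,6],[-0.04,-0.1,0.03,0,0,8],[-0.04,-0.1,0.04,0,0,10],[-0.04,-0.1,0.05,0,0,12],[-0.04,-0.1,0.06,0,0,14],[-0.04,-0.1,0.07,0,0,16]]' >/dev/null; python3 r.py
python3 -m crank '[[0,0,0.01,0,0,2],[0,0,0.02,0,0,4],[0,0,0.03,0,0,6],[0,0,0.03,0,0,8],[0,0,0.04,0,0,10],[0,0,0.05,0,0,12],[0,0,0.06,0,0,14],[0,0,0.07,0,0,16]]' >/dev/null; python3 r.py
```

```text
t 17.60 p [ 598.4 -166.3   61.7] yang 50.73 zax [ 0.0014 -0.0011 -1.    ] F [-0.12 -3.39  0.91] M [-0.362 -0.21   0.16 ] q [-0.27  0.52  1.76 -0.    0.86 -1.16] w 27.8 g 60.0
  tool F [-2.06 -2.7  -0.9 ] Mz 0.160
t 18.40 p [ 598.2 -166.5   61. ] yang 34.74 zax [ 0.001  -0.0014 -1.    ] F [-0.29 -4.31  1.28] M [-0.56  -0.062  0.13 ] q [-0.27  0.52  1.76 -0.    0.86 -0.88] w 28.0 g 60.0
  tool F [-3.38 -2.69 -1.28] Mz 0.130
```

```bash
python3 -m crank '[[-0.08,-0.05,0.01,0,0,2],[-0.08,-0.05,0.02,0,0,4],[-0.08,-0.05,0.03,0,0,6],[-0.08,-0.05,0.03,0,0,8],[-0.08,-0.05,0.04,0,0,10],[-0.08,-0.05,0.05,0,0,12],[-0.08,-0.05,0.06,0,0,14],[-0.08,-0.05,0.07,0,0,16]]' >/dev/null; python3 r.py
python3 -m crank '[[0,0,0.01,0,0,2],[0,0,0.02,0,0,4],[0,0,0.03,0,0,6],[0,0,0.03,0,0,8],[0,0,0.04,0,0,10],[0,0,0.05,0,0,12],[0,0,0.06,0,0,14],[0,0,0.07,0,0,16]]' >/dev/null; python3 r.py
```

```text
t 19.20 p [ 597.9 -166.6   60.3] yang 18.73 zax [ 3.e-04 -3.e-04 -1.e+00] F [-2.23  0.51  3.55] M [0.026 0.079 0.098] q [-0.27  0.52  1.76 -0.    0.86 -0.6 ] w 28.0 g 60.0
  tool F [ 1.2  -1.95 -3.55] Mz 0.098
t 20.00 p [ 597.7 -166.7   59.6] yang 2.73 zax [-1.e-04 -4.e-04 -1.e+00] F [-1.58 -0.41  5.55] M [-0.125  0.295  0.129] q [-0.27  0.52  1.76 -0.    0.86 -0.32] w 27.6 g 60.0
  tool F [-0.34 -1.6  -5.54] Mz 0.129
```

```bash
python3 -m crank '[[0,0,0,0,0,2],[0,0,0,0,0,4],[0,0,0,0,0,6],[0,0,0.01,0,0,8],[0,0,0.02,0,0,10],[0,0,0.03,0,0,12],[0,0,0.03,0,0,14],[0,0,0.04,0,0,16]]' >/dev/null; python3 r.py
python3 -m crank '[[0,0,0.01,0,0,2],[0,0,0.02,0,0,4],[0,0,0.03,0,0,6],[0,0,0.03,0,0,8],[0,0,0.04,0,0,10],[0,0,0.05,0,0,12],[0,0,0.06,0,0,14],[0,0,0.06,0,0,16]]' >/dev/null; python3 r.py
```

```text
t 20.80 p [ 597.3 -166.7   59. ] yang -13.26 zax [-8.e-04 -3.e-04 -1.e+00] F [-2.62 -0.23  3.33] M [-0.106  0.372  0.164] q [-0.27  0.52  1.76 -0.    0.86 -0.04] w 28.2 g 60.0
  tool F [-0.83 -2.5  -3.33] Mz 0.164
t 21.60 p [ 597.1 -166.6   58.3] yang -29.26 zax [-1.3e-03 -1.0e-04 -1.0e+00] F [-4.3   0.05  2.74] M [-0.127  0.431  0.178] q [-0.27  0.53  1.76 -0.    0.86  0.24] w 28.2 g 60.0
  tool F [-2.06 -3.78 -2.74] Mz 0.178
```

```bash
python3 -m crank '[[-0.03,-0.06,0.01,0,0,2],[-0.03,-0.06,0.01,0,0,4],[-0.03,-0.06,0.02,0,0,6],[-0.03,-0.06,0.03,0,0,8],[-0.03,-0.06,0.04,0,0,10],[-0.03,-0.06,0.05,0,0,12],[-0.03,-0.06,0.05,0,0,14],[-0.03,-0.06,0.06,0,0,16]]' >/dev/null; python3 r.py
```

```text
t 22.40 p [ 596.8 -166.4   57.7] yang -45.27 zax [-6.e-04 -0.e+00 -1.e+00] F [-2.08  1.39  1.84] M [-0.027  0.237  0.202] q [-0.27  0.53  1.76 -0.    0.86  0.52] w 28.0 g 60.0
  tool F [-0.5  -2.46 -1.84] Mz 0.202
```

```bash
python3 -m crank '[[0,0,0,0,0,2],[0,0,0.01,0,0,4],[0,0,0.02,0,0,6],[0,0,0.03,0,0,8]]' >/dev/null; python3 r.py
python3 -m crank '[[0,0,0,0,0,2],[0,0,0.01,0,0,4],[0,0,0.02,0,0,6],[0,0,0.03,0,0,8]]' >/dev/null; python3 r.py
```

```text
t 22.80 p [ 596.7 -166.3   57.4] yang -53.27 zax [-8.e-04  1.e-04 -1.e+00] F [-1.18  0.83  1.68] M [0.074 0.342 0.185] q [-0.27  0.53  1.76 -0.    0.86  0.66] w 27.9 g 60.0
  tool F [-0.45 -1.37 -1.68] Mz 0.185
t 23.20 p [ 596.6 -166.2   57. ] yang -61.27 zax [-1.e-03  3.e-04 -1.e+00] F [-1.56  1.41  2.49] M [0.155 0.345 0.124] q [-0.27  0.53  1.76 -0.    0.86  0.8 ] w 28.0 g 60.0
  tool F [-0.69 -1.99 -2.49] Mz 0.124
```

```bash
python3 -m crank '[[0,0,0,0,0,2],[0,0,0.01,0,0,4],[0,0,0.02,0,0,6],[0,0,0.03,0,0,8]]' >/dev/null; python3 r.py
python3 -m crank '[[0,0,0,0,0,2],[0,0,0.01,0,0,4],[0,0,0.02,0,0,6],[0,0,0.03,0,0,8]]' >/dev/null; python3 r.py
```

```text
t 23.60 p [ 596.6 -166.1   56.8] yang -69.27 zax [-1.1e-03  5.0e-04 -1.0e+00] F [-2.42  2.8   4.31] M [0.286 0.425 0.162] q [-0.27  0.53  1.76  0.    0.85  0.93] w 27.4 g 60.0
  tool F [-1.27 -3.47 -4.3 ] Mz 0.162
t 24.00 p [ 596.5 -166.    56.5] yang -77.27 zax [-1.2e-03  6.0e-04 -1.0e+00] F [-2.21  2.27  3.59] M [0.392 0.461 0.155] q [-0.27  0.53  1.76  0.    0.85  1.07] w 27.8 g 60.0
  tool F [-1.66 -2.71 -3.58] Mz 0.155
```

```bash
python3 -m crank '[[-0.03,-0.04,0,0,0,2],[-0.03,-0.04,0,0,0,4],[-0.03,-0.04,0.01,0,0,6],[-0.03,-0.04,0.02,0,0,8]]' >/dev/null; python3 r.py
python3 -m crank '[[0,0,0,0,0,2],[0,0,0.01,0,0,4],[0,0,0.02,0,0,6],[0,0,0.02,0,0,8]]' >/dev/null; python3 r.py
```

```text
t 24.40 p [ 596.5 -165.8   56.3] yang -85.27 zax [-6.e-04  3.e-04 -1.e+00] F [-1.49  3.    2.96] M [0.271 0.274 0.188] q [-0.27  0.53  1.76  0.    0.85  1.21] w 27.7 g 60.0
  tool F [-1.24 -3.12 -2.96] Mz 0.188
t 24.80 p [ 596.5 -165.7   56.1] yang -93.27 zax [-6.e-04  5.e-04 -1.e+00] F [-0.38  3.1   1.97] M [0.435 0.253 0.281] q [-0.27  0.53  1.76  0.    0.85  1.35] w 28.2 g 60.0
  tool F [-0.56 -3.07 -1.97] Mz 0.281
```

Torque is rising (0.155, 0.188, 0.281). Smaller steps now.

```bash
python3 -m crank '[[0,0,0,0,0,2],[0,0,0.01,0,0,4]]' >/dev/null; python3 r.py
python3 -m crank '[[0,0,0,0,0,2],[0,0,0,0,0,4]]' >/dev/null; python3 r.py
```

```text
t 25.00 p [ 596.5 -165.6   55.9] yang -97.27 zax [-6.e-04  6.e-04 -1.e+00] F [-0.57  3.36  2.47] M [0.486 0.269 0.173] q [-0.27  0.53  1.76  0.    0.85  1.42] w 27.7 g 60.0
  tool F [-0.99 -3.27 -2.46] Mz 0.173
t 25.20 p [ 596.4 -165.6   55.8] yang -101.27 zax [-7.e-04  7.e-04 -1.e+00] F [-1.41  4.16  0.73] M [0.504 0.186 0.198] q [-0.27  0.53  1.76  0.    0.85  1.49] w 28.1 g 60.0
  tool F [-2.19 -3.8  -0.73] Mz 0.198
```

```bash
python3 -m crank '[[0,0,0,0,0,1.5],[0,0,0,0,0,3]]' >/dev/null; python3 r.py|grep Mz
python3 -m crank '[[0,0,0,0,0,1.5],[0,0,0.01,0,0,3]]' >/dev/null; python3 r.py|grep Mz
python3 -m crank '[[0,0,0,0,0,1.5],[0,0,0.01,0,0,3]]' >/dev/null; python3 r.py|grep Mz
```

```text
tool F [-2.32 -4.17 -0.13] Mz 0.227
  tool F [-2.03 -5.18 -1.41] Mz 0.209
  tool F [-2.51 -4.6  -0.59] Mz 0.298
```

```bash
python3 -m crank '[[0,0,0,0,0,1.5],[0,0,0.01,0,0,3]]' >/dev/null; python3 r.py|grep Mz
python3 -m crank '[[0,0,0,0,0,1.5],[0,0,0,0,0,3]]' >/dev/null; python3 r.py|grep Mz
python3 -m crank '[[0,0,0,0,0,1.5],[0,0,0,0,0,3]]' >/dev/null; python3 r.py
```

```text
tool F [-3.51 -5.34 -0.35] Mz 0.224
  tool F [-3.02 -6.07  0.35] Mz 0.313
t 26.40 p [ 596.6 -165.3   55.4] yang -119.29 zax [-5.0e-04  1.1e-03 -1.0e+00] F [ 0.61  6.33 -1.07] M [1.15  0.03  0.248] q [-0.27  0.53  1.76  0.    0.85  1.81] w 27.6 g 60.0
  tool F [-2.56 -5.82  1.08] Mz 0.248
```

```bash
python3 -m crank '[[0,-0.04,0,0,0,1.5],[0,-0.04,0,0,0,3]]' >/dev/null; python3 r.py|grep Mz
python3 -m crank '[[0,0,0,0,0,1.5],[0,0,0,0,0,3]]' >/dev/null; python3 r.py|grep Mz
python3 -m crank '[[0,0,0,0,0,1.5],[0,0,0,0,0,3]]' >/dev/null; python3 r.py|grep Mz
```

```text
tool F [-3.84 -5.13  2.19] Mz 0.206
  tool F [-2.58 -5.13  2.16] Mz 0.345
  tool F [-3.77 -5.38  3.55] Mz 0.309
```

```bash
python3 -m crank '[[0,0,-0.02,0,0,1.5],[0,0,-0.02,0,0,3]]' >/dev/null; python3 r.py|grep Mz
python3 -m crank '[[0,0,0,0,0,1],[0,0,0,0,0,2]]' >/dev/null; python3 r.py|grep Mz
```

```text
tool F [-2.94 -5.63  5.24] Mz 0.306
  tool F [-2.59 -5.68  5.98] Mz 0.346
```

Moving torque is consistently about 0.33 N m, 0.18 above free turning, so roughly 28–30 N. Stopping there, releasing and backing off.

```bash
python3 -m crank '[[0,0,0,0,0,0],[0,0,0,0,0,0],[0,0,0,0,0,0],[0,0,0,0,0,0],[0,0,0,0,0,0]]' 0.6 >/dev/null; python3 r.py
python3 -m crank '[[0,0,-2,0,0,0],[0,0,-6,0,0,0],[0,0,-11,0,0,0],[0,0,-16,0,0,0],[0,0,-18,0,0,0],[0,0,-18,0,0,0]]' >/dev/null; python3 r.py
python3 - <<'E'
from h import *
a=grab("scene");A=pts(a)
p=A[120:192,180:276].reshape(-1,3)*1000
h=p[(p[:,2]>70)&(p[:,2]<96)&(abs(p[:,0]-600)<25)];print("head top z",np.percentile(h[:,2],[50,80,95]))
cv2.imwrite("pics/e1.png",cv2.resize(a["color"][115:255,160:346,::-1],(797,600),interpolation=2))
E
```

```text
t 27.90 p [ 597.1 -166.    56. ] yang -133.22 zax [ 4.e-04 -2.e-04 -1.e+00] F [ 0.43 -0.23  0.05] M [ 0.056  0.035 -0.028] q [-0.27  0.53  1.76 -0.    0.85  2.05] w 55.0 g 0.0
  tool F [ 0.47 -0.13 -0.05] Mz -0.028
t 28.50 p [ 599.  -166.4  240.2] yang -133.21 zax [ 0.0068 -0.002  -1.    ] F [-0.13 -0.9   0.23] M [0.072 0.003 0.021] q [-0.27  0.32  1.62 -0.    1.19  2.05] w 54.9 g 0.0
  tool F [ 0.52  0.74 -0.23] Mz 0.021
head top z [79.27892266 81.98723805 82.91679472]
```

View pics/e1.png

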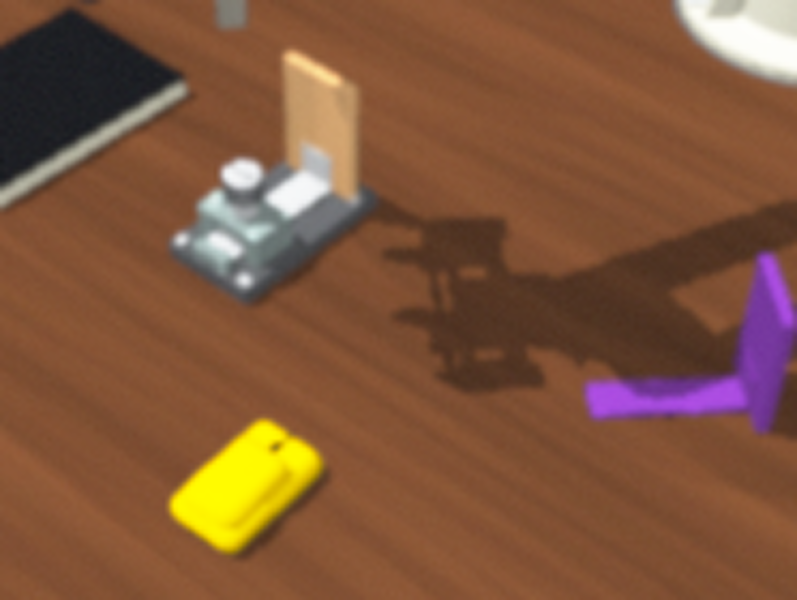

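The crop shows the bookend upright and straight with its foot under the lowered screw, which agrees with the seated torque. The gripper is clear, and the mouse (245,485) and notebook (80,100) are where they were. Handing in.

```bash
python3 -c "
from plant import bot
print(bot.sign_off())"
```

```text
the job is handed in; nothing more can be done
None
```

The bookend's foot is home against the stop, let go, and clamped at an estimated 28–30 N (judged from torque, not measured directly); the job is handed in with no verdict returned, at about 28.5 s, and the mouse, mug and notebook were not touched.

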